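# Make up the soldering kit and the rework kit

## Task

Make up the two kits from the stock on the bench. In the three-pocket tray, put the solder spool in the big pocket, the slim orange-capped vial in the middle pocket and the white vial in the small pocket at the end; in the two-pocket tray, put the wide cream jar in the big pocket and the dark squat jar in the small one. Set each thing down upright on its pocket's floor without dropping it or knocking anything over, and leave the paste cup and the wick reel where they are.

Things in the scene. Friction and masses are not known exactly. Their poses are not given: they have to be found in the camera images.
- long_tray: Grey open kit tray fixed to the bench, 72 (x) by 180 (y) mm, walls 15 high, 4 thick, floor 3 thick; turned up to 0.35 rad. Origin: centre of the underside; z up, y along the row of pockets; paper labels on the -x wall. Three pockets: the big one, 64 mm long, centred at y = +54 mm; the middle one, 50 mm long, at y = -7; the small end one, 50 mm long, at y = -61. All are 64 mm wide along x, about x = 0.
- short_tray: Grey open kit tray fixed to the bench, 72 (x) by 126 (y) mm, walls 15 high, 4 thick, floor 3 thick; turned up to 0.35 rad. Origin: centre of the underside; z up, y along the row of pockets; paper labels on the -x wall. Two pockets: the big one, 64 mm long, centred at y = -27 mm; the small one, 50 mm long, at y = +34 mm. All are 64 mm wide along x, about x = 0.
- solder_spool: Spool of solder wire with two black flanges, standing on one flange: 48 mm diameter, 33 mm high, each flange 4 mm thick and 48 mm wide, wire between them 32 mm wide; 0.18 to 0.35 kg. Origin: centre of the underside; z up along its axis (round, yaw is of no account). Starts upright, loose on the bench among the stock.
- slim_vial: Slim cream vial with an orange cap, 50 mm high; cap 22 mm diameter from 35 mm up to the top, body 19 mm diameter; about 30 g. Origin: centre of the underside; z up along its axis (round, yaw is of no account). Starts upright, loose on the bench among the stock.
- white_vial: Plain all-white vial, 56 mm high; cap 27 mm diameter from 41 mm up to the top, body 24 mm diameter; about 30 g. Origin: centre of the underside; z up along its axis (round, yaw is of no account). Starts upright, loose on the bench among the stock.
- wide_jar: Wide cream-coloured jar, the widest and tallest of the jars, 58 mm high; cap 45 mm diameter from 39 mm up to the top, body 42 mm diameter; about 90 g. Origin: centre of the underside; z up along its axis (round, yaw is of no account). Starts upright, loose on the bench among the stock.
- dark_jar: Squat dark blue jar with a black cap, 46 mm high; cap 36 mm diameter from 29 mm up to the top, body 33 mm diameter; about 50 g. Origin: centre of the underside; z up along its axis (round, yaw is of no account). Starts upright, loose on the bench among the stock.
- paste_cup: Small open light-blue cup full of orange paste, 30 mm diameter at the rim, 34 mm high. Belongs to no kit: leave it alone. Origin: centre of the underside; z up along its axis (round, yaw is of no account). Starts upright, loose on the bench among the stock.
- wick_reel: Flat pale reel of desoldering wick lying on the bench, 43 mm diameter, 14 mm high. Belongs to no kit: leave it alone. Origin: centre of the underside; z up along its axis (round, yaw is of no account). Starts upright, loose on the bench among the stock.
There are look-alikes about, which are no part of the job. Leave any purple look-alike of the white_vial alone. Leave any yellow look-alike of the solder_spool alone.

How it is judged:
At the end, for the whole second after the job is handed in: Each of the five things stands upright (within 0.12 rad) on the floor of its own pocket, its axis within 12 to 18 mm of the pocket's centre along the row and 24 mm across it, released and at rest; paste cup and wick reel within 25 mm of where they started (y of solder_spool in the frame of long_tray between 0.041 and 0.067 m and x of solder_spool in the frame of long_tray between -0.024 and 0.024 m and z of solder_spool in the frame of long_tray between -0.001 and 0.007 m and angle between each of solder_spool, slim_vial, white_vial, wide_jar, dark_jar's own z axis and vertical below 0.12 rad and linear speed of each of solder_spool, slim_vial, white_vial, wide_jar, dark_jar below 0.02 m/s and y of slim_vial in the frame of long_tray between -0.025 and 0.011 m and x of slim_vial in the frame of long_tray between -0.024 and 0.024 m and z of slim_vial in the frame of long_tray between -0.001 and 0.007 m and y of white_vial in the frame of long_tray between -0.077 and -0.045 m and x of white_vial in the frame of long_tray between -0.024 and 0.024 m and z of white_vial in the frame of long_tray between -0.001 and 0.007 m and y of wide_jar in the frame of short_tray between -0.041 and -0.013 m and x of wide_jar in the frame of short_tray between -0.024 and 0.024 m and z of wide_jar in the frame of short_tray between -0.001 and 0.007 m and y of dark_jar in the frame of short_tray between 0.022 and 0.046 m and x of dark_jar in the frame of short_tray between -0.024 and 0.024 m and z of dark_jar in the frame of short_tray between -0.001 and 0.007 m and distance of each of paste_cup, wick_reel from where it was at the start of the episode below 0.025 m); the robot touches nothing.
It fails at once if one of the five kit things is knocked over (angle between any of solder_spool, slim_vial, white_vial, wide_jar, dark_jar's own z axis and vertical above 0.7 rad).
It fails at once if one of the five kit things is dropped (falls faster than 0.6 m/s, out of the fingers) ((linear speed of solder_spool above 0.6 m/s and contact force between solder_spool and the fingers below 0.05 N) or (linear speed of slim_vial above 0.6 m/s and contact force between slim_vial and the fingers below 0.05 N) or (linear speed of white_vial above 0.6 m/s and contact force between white_vial and the fingers below 0.05 N) or (linear speed of wide_jar above 0.6 m/s and contact force between wide_jar and the fingers below 0.05 N) or (linear speed of dark_jar above 0.6 m/s and contact force between dark_jar and the fingers below 0.05 N)).
It fails at once if the paste cup or the wick reel is shifted by more than 25 mm (distance of any of paste_cup, wick_reel from where it was at the start of the episode above 0.025 m).
It also fails if it takes over 109 s, if anything falls off the work surface, if the arm or the gripper's body presses on something with over 40 N, if the wrist force passes 120 N, or if a joint passes its speed limit or range.

## Robot

A 6-joint arm with a two-finger parallel gripper is mounted at the origin on a cart in front of the work surface, level with it; the furniture and walls round the work are solid. World frame = base frame: x ahead of the robot, y to its left, z up, the work surface at z = 0. Lengths are in m, angles in rad, forces in N, time in s.
With the tool pointing down it reaches from about 0.375 to 0.9 m from the base axis. Payload 3.1 kg.
Tool frame: the origin (TCP) lies between the finger pads; the fingertips stand 11 mm ahead of it and the grasp point (between the pads) lies 8 mm behind it; z points along the fingers, y is the line along which they close (so a half turn about z gives the same grasp; the last joint's range is limited). The gripper opens to 87 mm and grips with 3 to 60 N. Pads are 19 mm wide; open, the fingers measure 117 mm over their backs; the gripper's body (75 mm by 190 mm) begins 51 mm behind the grasp point.
Start: joints at [1.054, 0.527, 1.433, -0, 1.181, -0.178], TCP at [0.207, 0.59, 0.21] pointing down, gripper open.
Joint ranges: [-3.08, 3.08], [-0.75, 2.2], [0.22, 2.44], [-1.43, 4.57], [0, 2.65], [-2.85, 2.85]. Speed limits (rad/s): [2.79, 2.79, 3.14, 3.14, 3.14, 3.14].

## Interface

Orientations are given as a unit quaternion [x, y, z, w].
In Python, from rig import robot gives the robot as it stands.
- The arm moves only by the tool move_arm, never from a script. Its argument "moves" is text: rows parted by semicolons, each of 7 numbers parted by spaces: the shift along the tool's x, y, z in units of 100 mm (1.0 is 100 mm), then the turn, a rotation vector about the tool's x, y, z in units of 90 degrees (1.0 is 90 degrees), then the opening, from 0 (shut) to 1 (fully open). A call has 1 to 12 rows; each row is the pose to reach, as a shift and turn from the pose commanded when the call began, along the tool's axes at that moment; what a row does not reach only later rows make up. A row lasts 1/10 s, in which the tool goes at most 50 mm and 8.59 degrees, less where a joint would pass 70% of its speed; a pose out of reach is approached as far as the arm can. A call with a number of a shift or a turn outside -1 to 1 is refused whole. A call with a gripper value outside its range is refused whole. The fingers move at their own pace and stop on an object; "squeeze" is the grip in N (left out, the last holds). Time passes only in rows, so rows that repeat a pose let the fingers close. It gives the time, the measured TCP pose, the force, the opening and the grip force at its end, in the units of the state.
- robot.get_obs(): the state, without advancing time (a new reading comes with each control period).
- robot.camera(name): name is "side" or "top"; returns a dict with "image" (384x512x3 uint8, red, green, blue), "intrinsics" (3x3 intrinsics, pixels), "extrinsics" (4x4, takes a point from world to camera coordinates). Camera axes: x right, y up, looking along -z (the intrinsics and any distortion apply to the point x, -y, -z); pixel columns grow to the right and rows downward; lengths in m; the calibration is good to about 2 mm. A picture is of the moment at which its call begins. There is no depth.
- robot.hand_in(): hands the job in; it is judged then, once.
The state is a dict: "time": time; "q": joint angles; "joint_velocities": joint speeds; "joint_torque": joint torques, N m; "position": TCP position; "tool_rot": TCP orientation; "ft_force": force on the tool from outside, world axes, zero at the start; "moment": the same for the moment, N m; "grip_width": finger opening in m; "grip_force": force on a finger pad.
Only numpy, scipy, OpenCV 4.12 (cv2) and the standard library are available. Lean on these libraries where they do the work, as an engineer would, in place of code of your own. Each camera call takes 0.05 s, during which the arm holds its last target. There are 200 camera calls.

## Working session

There is one attempt and no reset: what is moved stays moved. The work goes in short steps, Python scripts to look and compute and a tool call to move; the robot and the scene stay as the last step left them, time stands still between calls to the robot, and variables do not carry over. Pictures are saved under pics/ and viewed, at most 14 in all, crops included, and the job is handed in when it is done.

Besides the shell and the picture viewer there is one more tool, called after "Call:" as name(argument=value, ...) on one line, values as JSON. move_arm: Moves the arm, as the interface text tells. Shifts and turns lie within -1 to 1; 1 stands for 100 mm of shift or 90 degrees of turn. Its arguments: {"type":"object","properties":{"moves":{"type":"string"},"squeeze":{"type":"number"}},"required":["moves"]}

```bash
ls; mkdir -p pics; python3 - <<'E'
from rig import robot
import cv2,numpy as np
np.set_printoptions(precision=4,suppress=True)
for n in("top","side"):
    c=robot.camera(n); cv2.imwrite(f"pics/{n}0.png",c["image"][:,:,::-1]); print(n,c["intrinsics"],c["extrinsics"],{k:v for k,v in c.items() if k not in("image","intrinsics","extrinsics")})
    np.savez(f"{n}.npz",K=c["intrinsics"],E=c["extrinsics"])
o=robot.get_obs();print(o)
E
```

```text
pics
top [[370.0534   0.     256.8107]
 [  0.     370.0534 195.4823]
 [  0.       0.       1.    ]] [[ 0.0194 -0.9998  0.0101 -0.0058]
 [ 0.9928  0.0205  0.118  -0.5409]
 [-0.1182  0.0077  0.993  -0.9309]
 [ 0.      0.      0.      1.    ]] {}
side [[435.763    0.     259.1754]
 [  0.     435.763  189.6347]
 [  0.       0.       1.    ]] [[ 0.9917 -0.1279 -0.0123 -0.5495]
 [ 0.0742  0.492   0.8674 -0.0867]
 [-0.1049 -0.8612  0.4974 -0.8614]
 [ 0.      0.      0.      1.    ]] {}
{'time': 0.1, 'q': array([ 1.0545,  0.5284,  1.4338, -0.    ,  1.1814, -0.1785]), 'joint_velocities': array([ 0.002 , -0.0034, -0.0051, -0.0006, -0.0003, -0.0008]), 'joint_torque': array([ -0.0001, -44.0982, -17.715 ,   0.0635,   0.0533,  -0.0001]), 'position': array([0.2068, 0.5891, 0.2088]), 'tool_rot': array([ 0.1681,  0.9858, -0.0009, -0.0003]), 'ft_force': array([-0.3819,  0.3599,  0.5492]), 'moment': array([-0.0028, -0.0394,  0.0653]), 'grip_force': 0.0, 'grip_width': 0.0873905348786617}
```

View pics/top0.png

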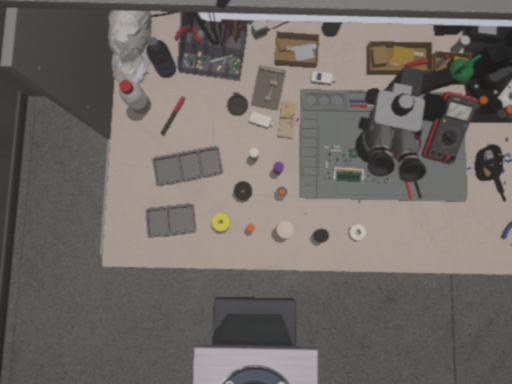

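View pics/side0.png

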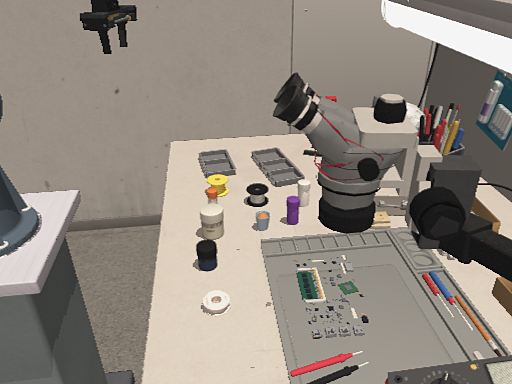

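The top view shows the long tray at about (188,166), the short tray (171,221), yellow spool (221,222), black-flange spool (243,190), orange-capped vial (250,228), cream jar (285,230), dark jar (320,236), wick reel (357,232), paste cup (282,192), purple vial (278,168) and white vial (254,154). I'll enlarge it to confirm.

```bash
python3 - <<'E'
import cv2
a=cv2.imread("pics/top0.png"); cv2.imwrite("pics/top0c.png",cv2.resize(a[140:250,140:260],None,fx=6,fy=5.45454,interpolation=cv2.INTER_CUBIC) if 0 else cv2.resize(a[142:242,140:270],None,fx=6,fy=6,interpolation=cv2.INTER_CUBIC))
cv2.imwrite("pics/top0d.png",cv2.resize(a[142:242,240:370],None,fx=6,fy=6,interpolation=cv2.INTER_CUBIC))
b=cv2.imread("pics/side0.png"); cv2.imwrite("pics/side0c.png",cv2.resize(b[140:320,185:335],None,fx=3.3,fy=3.3,interpolation=cv2.INTER_CUBIC))
E
```

```text
(no output)
```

View pics/top0c.png

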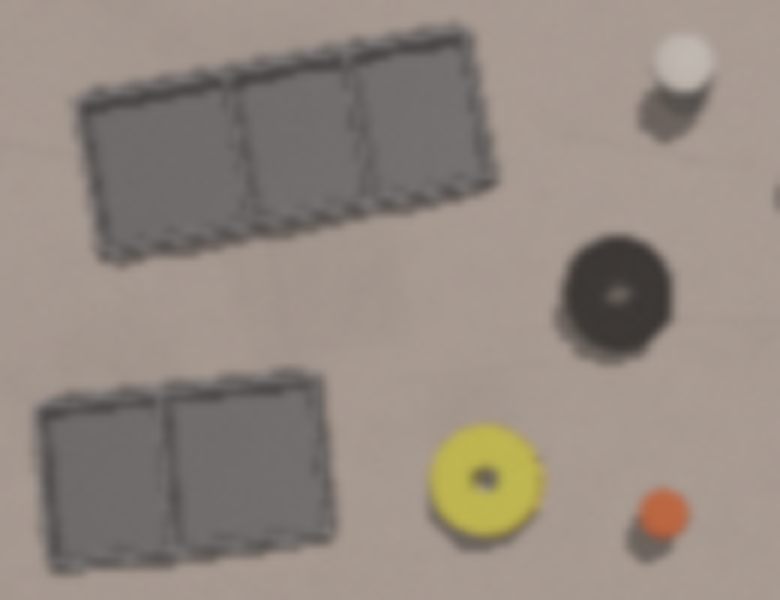

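View pics/top0d.png

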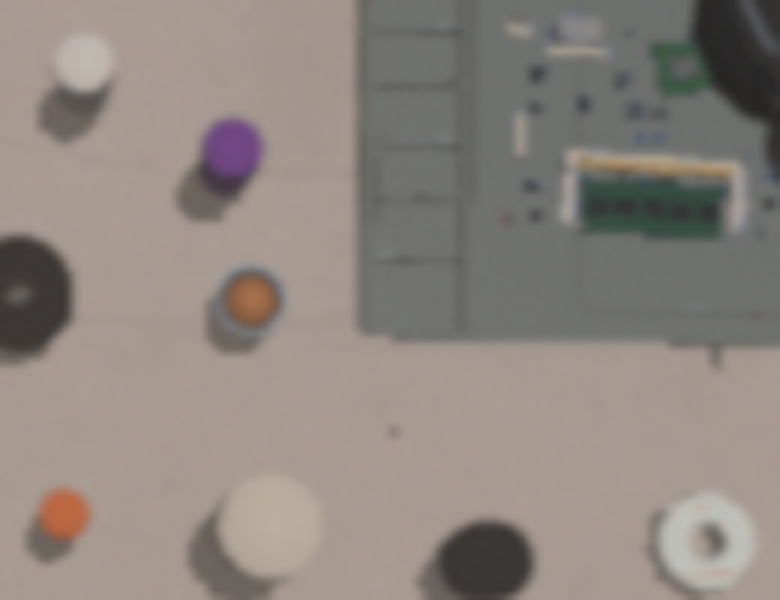

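View pics/side0c.png

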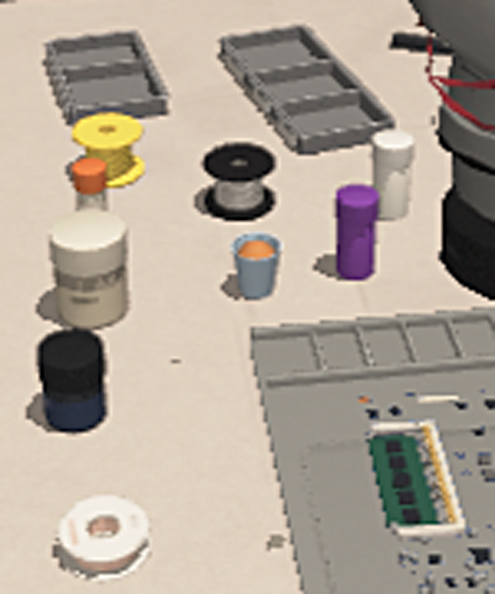

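The crops confirm the targets. The black-flanged spool is at c(618,292) and its yellow look-alike at c(486,478). The plain white vial is at c(685,63) and the purple one at d(232,150). Next I measure them and overlay the models on both cameras.

```bash
cat > h.py <<'E'
import numpy as np,cv2
from scipy.optimize import least_squares
np.set_printoptions(precision=4,suppress=True)
cam={n:np.load(n+".npz") for n in("top","side")}
def proj(n,P):
    K,E=cam[n]["K"],cam[n]["E"]; p=np.atleast_2d(P)@E[:3,:3].T+E[:3,3]; p=p*[1,-1,-1]
    p=p@K.T; return p[:,:2]/p[:,2:]
def unproj(n,uv,z):
    K,E=cam[n]["K"],cam[n]["E"]; d=np.linalg.inv(K)@[*uv,1]*[1,-1,-1]; R=E[:3,:3]
    C=-R.T@E[:3,3]; d=R.T@d; return C+d*(z-C[2])/d[2]
def tray(p,pts):
    c,s=np.cos(p[2]),np.sin(p[2]); q=np.array(pts,float); return np.c_[p[0]+c*q[:,0]-s*q[:,1],p[1]+s*q[:,0]+c*q[:,1],q[:,2]]
E
cat > meas.py <<'E'
from h import *
px=lambda u,v,ox:((u+.5)/6-.5+ox,(v+.5)/6-.5+142)
O=dict(solder_spool=(618,292,140,.033,24,24),slim_vial=(664,514,140,.05,11,9.5),white_vial=(685,63,140,.056,13.5,12),
 wide_jar=(271,526,240,.058,22.5,21),dark_jar=(488,562,240,.046,18,16.5),paste_cup=(252,300,240,.034,15,12),wick_reel=(706,541,240,.014,21.5,21.5),yellow=(486,478,140,.033,24,24),purple=(232,150,240,.056,13.5,12))
W={}
T0=cv2.imread("pics/top0.png");S0=cv2.imread("pics/side0.png")
f=5; T=cv2.resize(T0[142:242,140:270],None,fx=6,fy=6,interpolation=2); T2=cv2.resize(T0[142:242,240:370],None,fx=6,fy=6,interpolation=2); S=cv2.resize(S0[140:320,185:335],None,fx=3.3,fy=3.3,interpolation=2)
def draw(P,col,closed=True):
    for im,n,o,k in((T,"top",(140,142),6),(T2,"top",(240,142),6),(S,"side",(185,140),3.3)):
        q=((proj(n,P)-o+.5)*k-.5).round().astype(int); cv2.polylines(im,[q.reshape(-1,1,2)],closed,col,1)
a=np.linspace(0,2*np.pi,40)
for k,(u,v,ox,h,rt,rb) in O.items():
    w=unproj("top",px(u,v,ox),h); W[k]=w; print(k,w[:2])
    for r,z in((rt,h),(rb,0)): draw(np.c_[w[0]+r*np.cos(a)/1e3,w[1]+r*np.sin(a)/1e3,0*a+z],(0,255,0))
for name,L,divs,cs in(("long",.18,[.02,-.034],[(78,97),(467,27),(497,185),(103,262)]),("short",.126,[.007],[(37,408),(322,373),(336,541),(53,571)])):
    m=[(.036,L/2,.015),(.036,-L/2,.015),(-.036,-L/2,.0),(-.036,L/2,.0)]
    uv=np.array([px(*c,140) for c in cs])
    r=least_squares(lambda p:(proj("top",tray(p,m))-uv).ravel(),[.5,.2,0.1]); p=r.x; print(name,p,r.fun)
    W[name]=p
    for z in(.015,0): draw(tray(p,[(.036,L/2,z),(.036,-L/2,z),(-.036,-L/2,z),(-.036,L/2,z)]),(0,255,255) if z else (255,100,0))
    for d in divs: draw(tray(p,[(-.036,d,.015),(.036,d,.015)]),(0,255,255),False)
np.savez("W.npz",**W)
cv2.imwrite("pics/ov1.png",np.hstack([T]));cv2.imwrite("pics/ov2.png",T2);cv2.imwrite("pics/ov3.png",S)
E
python3 meas.py
```

```text
solder_spool [0.5537 0.0423]
slim_vial [0.4576 0.0202]
white_vial [0.6503 0.0153]
wide_jar [ 0.454  -0.0665]
dark_jar [ 0.441  -0.1594]
paste_cup [ 0.5522 -0.0592]
wick_reel [ 0.4525 -0.2609]
yellow [0.472 0.097]
purple [ 0.6137 -0.0483]
long [0.6214 0.1931 0.2061] [-1.1725  0.1502  0.3834 -0.2278  0.5246  0.3866  0.2768 -0.3284]
short [0.4726 0.2307 0.1237] [-0.5994 -0.3783 -0.2506  0.5335  0.6058 -0.0631  0.2513 -0.096 ]
```

View pics/ov1.png

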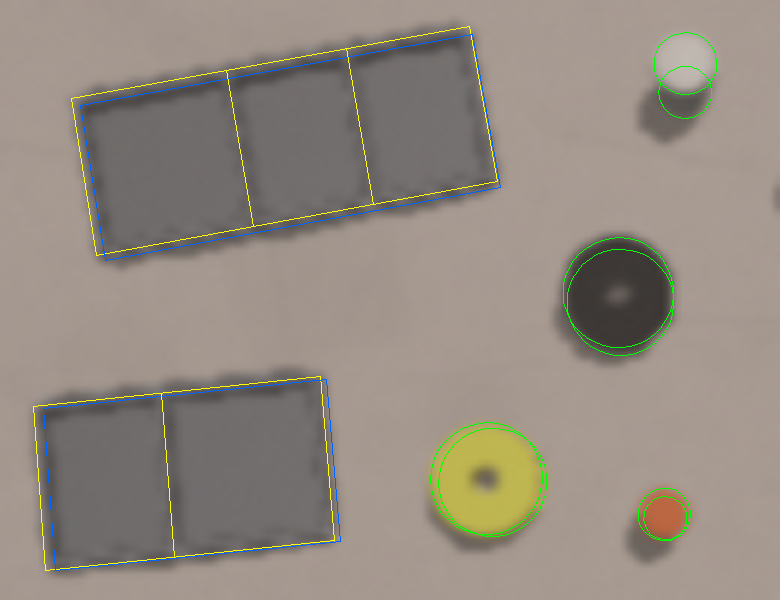

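View pics/ov3.png

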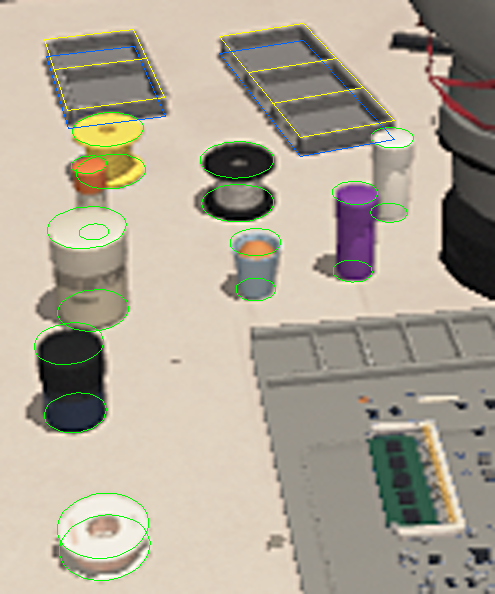

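All the overlays agree to about 2 mm in both cameras: each circle sits on its object's top or base, and the tray rims and dividers line up. Now a helper to convert targets into tool moves.

```bash
cat > go.py <<'E'
import sys; from h import *; from rig import robot
from scipy.spatial.transform import Rotation as R
W=np.load("W.npz")
P={"spool":("long",.054),"slim":("long",-.007),"white":("long",-.061),"wide":("short",-.027),"dark":("short",.034)}
N=dict(spool="solder_spool",slim="slim_vial",white="white_vial",wide="wide_jar",dark="dark_jar")
Z=dict(spool=.026,slim=.035,white=.040,wide=.037,dark=.030)
# usage: go.py [pick|place] item [pos err of held in world dx dy]  -> shifts in tool units
o=robot.get_obs(); r=R.from_quat(o["tool_rot"]); p=o["position"]; M=r.as_matrix()
print("t",o["time"],"tcp",p,"yaw",np.arctan2(M[1,1],M[0,1]),"w",o["grip_width"],"F",o["ft_force"],"tilt",np.arccos(-M[2,2]))
k,i=sys.argv[1:3]
t=W[N[i]][:2] if k=="pick" else tray(W[P[i][0]],[(0,P[i][1],0)])[0,:2]
z=Z[i]+(.003 if k=="place" else 0)
d=np.r_[t,z]-p
print("target",t,z,"shift/0.1:",M.T@d/.1,"turn z to yaw .165:",-(.165-np.arctan2(M[1,1],M[0,1]))/(np.pi/2))
E
python3 go.py pick spool
```

```text
t 0.1 tcp [0.2068 0.5891 0.2088] yaw 1.2330556816012113 w 0.0873905348786617 F [-0.3819  0.3599  0.5492] tilt 0.0019213840976325086
target [0.5537 0.0423] 0.026 shift/0.1: [-5.0862 -4.0058  1.8337] turn z to yaw .165: 0.6799453648968651
```

Call:
move_arm(moves="-1 -0.8 0 0 0 0 1; -1 -0.8 0 0 0 0 1; -1 -0.8 0 0 0 0 1", squeeze=20)

```text
time: 0.4
position: [0.2755, 0.4781, 0.209]
tool_rot: [0.168, 0.986, -0.001, -0.0]
ft_force: [-0.8, -0.2, 0.6]
grip_width: 0.0874
grip_force: 0.0
```

Call:
move_arm(moves="-1 -0.8 0 0 0 0 1; -1 -0.8 0 0 0 0 1; -1 -0.8 0 0 0 0 1")

```text
time: 0.7
position: [0.3437, 0.3695, 0.2093]
tool_rot: [0.169, 0.986, -0.001, -0.0]
ft_force: [-0.4, -0.0, -0.2]
grip_width: 0.0874
grip_force: 0.0
```

Call:
move_arm(moves="-1 -0.8 0 0 0 0 0.8; -1 -0.8 0 0 0 0 0.8; -1 -0.8 0 0 0 0 0.8")

```text
time: 1.0
position: [0.412, 0.2611, 0.2095]
tool_rot: [0.169, 0.986, -0.0, 0.0]
ft_force: [0.1, 0.2, 0.9]
grip_width: 0.0728
grip_force: 0.0
```

Call:
move_arm(moves="-1 -0.8 0 0 0 0 0.8; -1 -0.8 0 0 0 0 0.8; -1 -0.8 0 0 0 0 0.8")

```text
time: 1.3
position: [0.4803, 0.1522, 0.2095]
tool_rot: [0.169, 0.986, -0.0, 0.001]
ft_force: [0.2, 0.9, -0.9]
grip_width: 0.0697
grip_force: 0.0
```

Call:
move_arm(moves="-1 -0.8 0.3 0 0 0.68 0.8; -1 -0.8 0.3 0 0 0.68 0.8; -1 -0.8 0.3 0 0 0.68 0.8; -1 -0.8 0.3 0 0 0.68 0.8; -1 -0.8 0.3 0 0 0.68 0.8; -1 -0.8 0.3 0 0 0.68 0.8; -1 -0.8 0.3 0 0 0.68 0.8; -1 -0.8 0.3 0 0 0.68 0.8; -1 -0.8 0.3 0 0 0.68 0.8; -1 -0.8 0.3 0 0 0.68 0.8")

```text
time: 2.3
position: [0.5461, 0.0466, 0.1795]
tool_rot: [0.646, 0.764, -0.0, -0.0]
ft_force: [0.0, 0.6, 0.3]
grip_width: 0.0693
grip_force: 0.0
```

```bash
python3 go.py pick spool
```

```text
t 2.3 tcp [0.5461 0.0466 0.1795] yaw 0.16707202811836486 w 0.06932591376142619 F [0.0387 0.5626 0.2655] tilt 0.00031344884097920844
target [0.5537 0.0423] 0.026 shift/0.1: [-0.0551  0.0682  1.5355] turn z to yaw .165: 0.0013190940690526582
```

Down in two calls, then close and lift.

Call:
move_arm(moves="-0.05 0.07 0.4 0 0 0 0.8; -0.05 0.07 0.8 0 0 0 0.8; -0.05 0.07 0.8 0 0 0 0.8; -0.05 0.07 0.8 0 0 0 0.8")

```text
time: 2.7
position: [0.5535, 0.0429, 0.0995]
tool_rot: [0.646, 0.763, -0.001, -0.001]
ft_force: [0.1, 0.2, 0.7]
grip_width: 0.0697
grip_force: 0.0
```

Call:
move_arm(moves="0 0 0.3 0 0 0 0.8; 0 0 0.6 0 0 0 0.8; 0 0 0.73 0 0 0 0.8; 0 0 0.73 0 0 0 0.8; 0 0 0.73 0 0 0 0.8; 0 0 0.73 0 0 0 0.8")

```text
time: 3.3
position: [0.5555, 0.0427, 0.0284]
tool_rot: [0.646, 0.763, 0.001, 0.001]
ft_force: [0.2, -0.2, 0.9]
grip_width: 0.0696
grip_force: 0.0
```

```bash
python3 go.py pick spool; python3 - <<'E'
from rig import robot; import cv2
s=robot.camera("side")["image"][:,:,::-1]; cv2.imwrite("pics/s1.png",cv2.resize(s[100:260,170:370],None,fx=3.5,fy=3.5,interpolation=2))
E
```

```text
t 3.3 tcp [0.5555 0.0427 0.0284] yaw 0.16502317019842624 w 0.06961773110263149 F [ 0.1542 -0.2419  0.9098] tilt 0.003465066688045754
target [0.5537 0.0423] 0.026 shift/0.1: [-0.0006 -0.0178  0.024 ] turn z to yaw .165: 1.4750606447822493e-05
```

View pics/s1.png

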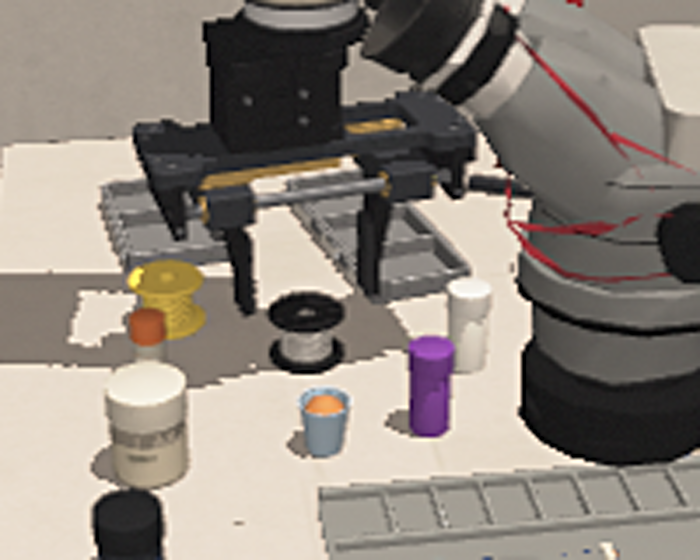

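The picture shows the fingertips at about (248,308) and (372,297), which looks above or behind the spool's middle at (307,340). I'll check that against the projection.

```bash
python3 - <<'E'
from h import *; from rig import robot
o=robot.get_obs(); p=o["position"]; y=np.array([np.cos(.165),np.sin(.165),0])
print(p)
for s in(-1,1):
  for w in (.035,.043,.05):
    q=p+s*w*y-[0,0,.011]; print(s,w,q,((proj("side",q)-[170,100]+.5)*3.5-.5), proj("top",q))
c=robot.camera("top")["image"][:,:,::-1]; cv2.imwrite("pics/t1.png",cv2.resize(c[120:250,150:350],None,fx=4,fy=4,interpolation=2))
print(robot.get_obs()["position"])
E
```

```text
[0.5553 0.0427 0.0283]
-1 0.035 [0.5208 0.0369 0.0173] [[251.7308 339.1505]] [[244.4981 203.4806]]
-1 0.043 [0.5129 0.0356 0.0173] [[239.1407 341.2059]] [[244.9273 206.4747]]
-1 0.05 [0.506  0.0345 0.0173] [[228.0812 343.0115]] [[245.3035 209.0992]]
1 0.035 [0.5898 0.0484 0.0173] [[359.6929 321.5244]] [[240.7769 177.5217]]
1 0.043 [0.5977 0.0497 0.0173] [[371.7854 319.5501]] [[240.3556 174.5821]]
1 0.05 [0.6046 0.0509 0.0173] [[382.3259 317.8293]] [[239.9875 172.0144]]
[0.5551 0.0427 0.0281]
```

View pics/t1.png

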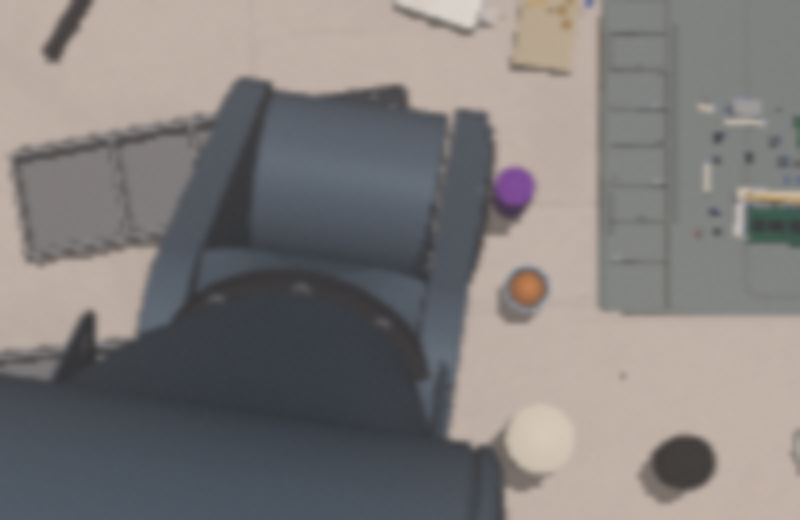

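```bash
python3 - <<'E'
from h import *; from rig import robot
p=np.array([.2068,.5891,.2088]); y=np.array([np.cos(1.233),np.sin(1.233),0])
for s in(-1,1):
  for w in (.044,.058): print(s,w,proj("side",p+s*w*y-[0,0,.011]),proj("side",p+s*w*y-[0,0,-.019]))
a=cv2.imread("pics/side0.png")[0:70,70:150]
s=robot.camera("side")["image"][:,:,::-1]
cv2.imwrite("pics/s2.png",np.hstack([cv2.resize(a,None,fx=5,fy=5,interpolation=2),cv2.resize(s[150:220,225:305],None,fx=5,fy=5,interpolation=2)]))
E
```

```text
-1 0.044 [[109.3745  61.6282]] [[107.4421  50.9409]]
-1 0.058 [[106.9241  62.8056]] [[104.9432  52.0294]]
1 0.044 [[123.776   54.7084]] [[122.1167  44.5488]]
1 0.058 [[125.9195  53.6785]] [[124.2991  43.5981]]
```

View pics/s2.png

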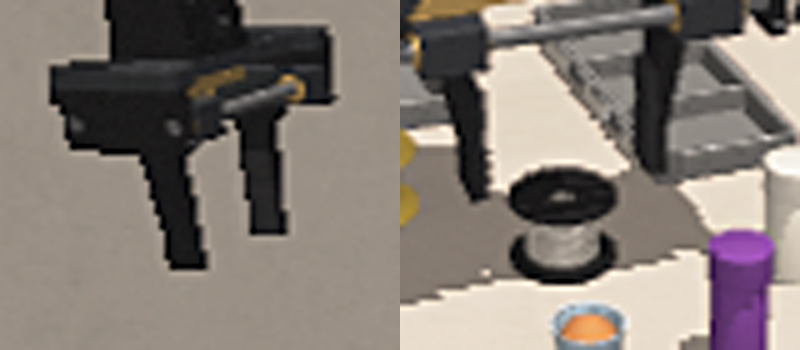

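The side pictures put the whole gripper about 6 to 8 px higher than the reported pose implies. That is roughly 15–20 mm in z, seen at both poses, and the finger spacing otherwise agrees. I won't guess at it: I'll feel for the bench with the open fingers around the spool, in small steps.

Call:
move_arm(moves="0 -0.02 0.06 0 0 0 0.8; 0 -0.02 0.12 0 0 0 0.8; 0 -0.02 0.14 0 0 0 0.8; 0 -0.02 0.14 0 0 0 0.8; 0 -0.02 0.14 0 0 0 0.8")

```text
time: 3.95
position: [0.5519, 0.0425, 0.0124]
tool_rot: [0.646, 0.763, -0.0, -0.0]
ft_force: [0.2, -0.3, 0.2]
grip_width: 0.0696
grip_force: 0.0
```

```bash
cat > tip.py <<'E'
from h import *; from rig import robot
o=robot.get_obs(); s=robot.camera("side")["image"].astype(int); print(o["position"],o["ft_force"])
p=o["position"]; y=np.array([np.cos(.165),np.sin(.165),0]); w=o["grip_width"]/2+.006
for g in(-1,1):
    q=proj("side",p+g*w*y-[0,0,.011])[0]; u=int(round(q[0]))
    print("pred",q,"dark cols",{c:[r for r in range(150,210) if s[r,c].max()<60][-4:] for c in range(u-3,u+4)})
cv2.imwrite("pics/last.png",s[:,:,::-1])
E
python3 tip.py
```

```text
[0.5519 0.0425 0.0124] [ 0.2268 -0.2815  0.2092]
pred [237.6977 203.4231] dark cols {235: [180, 181, 182, 183], 236: [190, 191, 192, 193], 237: [191, 192, 193, 194], 238: [193, 194, 195, 196], 239: [193, 194, 195, 196], 240: [192, 193, 194, 195], 241: [151, 152, 153, 154]}
pred [273.3966 197.4655] dark cols {270: [150, 152, 181], 271: [184, 185, 186, 187], 272: [186, 187, 188, 189], 273: [187, 188, 189, 190], 274: [187, 188, 189, 190], 275: [187, 188, 189, 190], 276: [184, 185, 186, 190]}[ WARN:0@0.537] global loadsave.cpp:1063 imwrite_ Unsupported depth image for selected encoder is fallbacked to CV_8U.
```

Call:
move_arm(moves="0 0 0.02 0 0 0 0.8; 0 0 0.03 0 0 0 0.8; 0 0 0.03 0 0 0 0.8")

```text
time: 4.3
position: [0.5519, 0.0425, 0.0095]
tool_rot: [0.646, 0.763, -0.0, -0.0]
ft_force: [0.1, -0.9, -1.0]
grip_width: 0.0699
grip_force: 0.0
```

Call:
move_arm(moves="0 0 0.01 0 0 0 0.8; 0 0 0.02 0 0 0 0.8; 0 0 0.02 0 0 0 0.8")

```text
time: 4.6
position: [0.5519, 0.0424, 0.0076]
tool_rot: [0.646, 0.763, -0.0, -0.0]
ft_force: [-0.2, -0.1, -0.5]
grip_width: 0.0695
grip_force: 0.0
```

Call:
move_arm(moves="0 0 0.01 0 0 0 0.8; 0 0 0.02 0 0 0 0.8; 0 0 0.02 0 0 0 0.8")

```text
time: 4.9
position: [0.5519, 0.0425, 0.0055]
tool_rot: [0.646, 0.763, -0.0, -0.0]
ft_force: [1.2, -0.9, 0.0]
grip_width: 0.0694
grip_force: 0.0
```

Call:
move_arm(moves="0 0 0.02 0 0 0 0.8; 0 0 0.04 0 0 0 0.8; 0 0 0.04 0 0 0 0.8")

```text
time: 5.2
position: [0.5518, 0.0425, 0.0013]
tool_rot: [0.646, 0.763, -0.0, -0.0]
ft_force: [-0.8, 0.7, -0.1]
grip_width: 0.0696
grip_force: 0.0
```

Call:
move_arm(moves="0 0 0.01 0 0 0 0.8; 0 0 0.02 0 0 0 0.8; 0 0 0.02 0 0 0 0.8")

```text
time: 5.5
position: [0.5519, 0.0425, -0.0005]
tool_rot: [0.647, 0.763, -0.0, -0.0]
ft_force: [0.6, -0.1, 0.3]
grip_width: 0.0696
grip_force: 0.0
```

```bash
python3 tip.py 2>/dev/null
```

```text
[ 0.5519  0.0425 -0.0005] [ 0.6068 -0.1345  0.3218]
pred [237.9073 208.4224] dark cols {235: [184, 185, 186, 187], 236: [193, 194, 195, 196], 237: [195, 196, 197, 198], 238: [197, 198, 199, 200], 239: [198, 199, 200, 201], 240: [198, 199, 200, 201], 241: [158, 159, 160, 172]}
pred [273.3638 202.4017] dark cols {270: [155, 156, 157, 158], 271: [189, 190, 191, 192], 272: [191, 192, 193, 194], 273: [192, 193, 194, 195], 274: [192, 193, 194, 195], 275: [192, 193, 194, 195], 276: [184, 185, 186, 195]}
```

Call:
move_arm(moves="0 0 0.02 0 0 0 0.8; 0 0 0.04 0 0 0 0.8; 0 0 0.04 0 0 0 0.8")

```text
time: 5.85
position: [0.5518, 0.0425, -0.0047]
tool_rot: [0.646, 0.763, -0.0, -0.0]
ft_force: [0.0, 0.3, -0.5]
grip_width: 0.0699
grip_force: 0.0
```

Call:
move_arm(moves="0 0 0.01 0 0 0 0.8; 0 0 0.02 0 0 0 0.8; 0 0 0.02 0 0 0 0.8")

```text
time: 6.15
position: [0.5519, 0.0425, -0.0065]
tool_rot: [0.646, 0.763, -0.0, -0.0]
ft_force: [0.6, 0.2, -0.4]
grip_width: 0.0697
grip_force: 0.0
```

Call:
move_arm(moves="0 0 0.01 0 0 0 0.8; 0 0 0.01 0 0 0 0.8")

```text
time: 6.35
position: [0.552, 0.0425, -0.0074]
tool_rot: [0.646, 0.763, -0.0, -0.0]
ft_force: [-0.7, 0.8, 0.0]
grip_width: 0.0697
grip_force: 0.0
```

Call:
move_arm(moves="0 0 0.01 0 0 0 0.8; 0 0 0.01 0 0 0 0.8")

```text
time: 6.55
position: [0.552, 0.0425, -0.0085]
tool_rot: [0.646, 0.763, -0.0, -0.0]
ft_force: [-0.7, -0.1, -0.5]
grip_width: 0.0697
grip_force: 0.0
```

Call:
move_arm(moves="0 0 0.01 0 0 0 0.8; 0 0 0.01 0 0 0 0.8")

```text
time: 6.75
position: [0.5519, 0.0424, -0.0095]
tool_rot: [0.646, 0.763, -0.0, -0.0]
ft_force: [1.1, -0.4, -0.3]
grip_width: 0.07
grip_force: 0.0
```

Call:
move_arm(moves="0 0 0.01 0 0 0 0.8; 0 0 0.01 0 0 0 0.8")

```text
time: 6.95
position: [0.552, 0.0424, -0.0105]
tool_rot: [0.647, 0.763, -0.0, -0.0]
ft_force: [-0.5, 0.1, -0.3]
grip_width: 0.0699
grip_force: 0.0
```

Call:
move_arm(moves="0 0 0.01 0 0 0 0.8; 0 0 0.01 0 0 0 0.8")

```text
time: 7.15
position: [0.552, 0.0425, -0.0114]
tool_rot: [0.646, 0.763, -0.0, -0.0]
ft_force: [0.5, -0.3, 0.5]
grip_width: 0.0697
grip_force: 0.0
```

```bash
python3 tip.py 2>/dev/null; python3 - <<'E'
import cv2
s=cv2.imread("pics/last.png"); cv2.imwrite("pics/s3.png",cv2.resize(s[140:220,205:305],None,fx=7,fy=7,interpolation=2))
E
```

```text
[ 0.552   0.0425 -0.0114] [ 0.4707 -0.3233  0.5356]
pred [238.0843 212.6611] dark cols {235: [188, 189, 190, 191], 236: [197, 198, 199, 200], 237: [199, 200, 201, 202], 238: [201, 202, 203, 204], 239: [203, 204, 205, 206], 240: [202, 203, 204, 205], 241: [202, 203, 204, 205]}
pred [273.3821 206.5799] dark cols {270: [161, 162, 163, 181], 271: [194, 195, 196, 197], 272: [195, 196, 197, 198], 273: [197, 198, 199, 200], 274: [196, 197, 198, 199], 275: [197, 198, 199, 200], 276: [187, 188, 189, 190]}
```

View pics/s3.png

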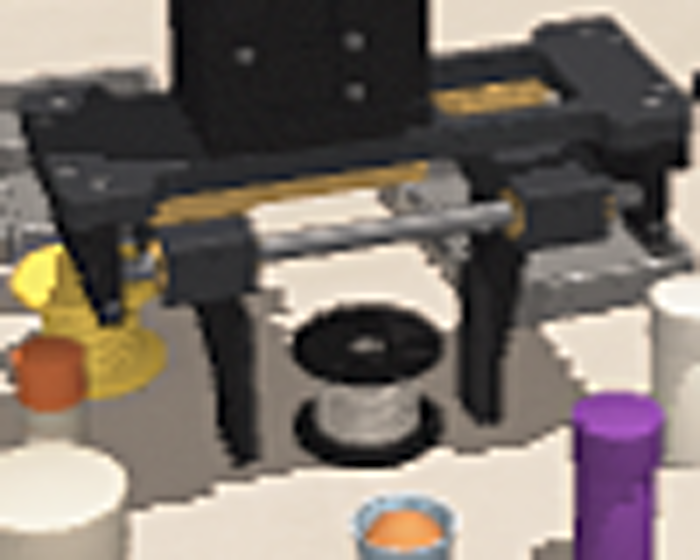

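The fingertips, at s3 (240,462) and (485,420), are now level with the foot of the spool, centred on it and clear of it, so the reported z is about 20 mm too low. Two more small steps to feel for the bench.

Call:
move_arm(moves="0 0 0.01 0 0 0 0.8; 0 0 0.01 0 0 0 0.8")

```text
time: 7.4
position: [0.552, 0.0425, -0.0124]
tool_rot: [0.646, 0.763, -0.0, -0.0]
ft_force: [0.0, 0.8, 0.0]
grip_width: 0.0698
grip_force: 0.0
```

Call:
move_arm(moves="0 0 0.01 0 0 0 0.8; 0 0 0.01 0 0 0 0.8")

```text
time: 7.6
position: [0.5521, 0.0424, -0.0125]
tool_rot: [0.646, 0.763, 0.0, 0.0]
ft_force: [-1.4, 0.2, 7.2]
grip_width: 0.0697
grip_force: 3.3
```

Call:
move_arm(moves="0 0 0.01 0 0 0 0.8; 0 0 0.01 0 0 0 0.8")

```text
time: 7.8
position: [0.552, 0.0425, -0.0125]
tool_rot: [0.646, 0.763, 0.0, 0.0]
ft_force: [-2.8, -0.3, 14.5]
grip_width: 0.0697
grip_force: 6.8
```

Contact is at a reported z of -0.0125, so fingertip height = reported z + 12.5 mm. I'll correct the table by -23.5 mm, rise to grip the spool's top flange, and close.

```bash
sed -i 's/^# usage/Z={k:v-.0235 for k,v in Z.items()}  # felt bench: tip z = reported z + .0125\n# usage/' go.py; grep -n Z= go.py
```

```text
6:Z=dict(spool=.026,slim=.035,white=.040,wide=.037,dark=.030)
7:Z={k:v-.0235 for k,v in Z.items()}  # felt bench: tip z = reported z + .0125
```

Call:
move_arm(moves="0 0.02 -0.17 0 0 0 0.8; 0 0.02 -0.17 0 0 0 0.8; 0 0.02 -0.17 0 0 0 0.8; 0 0.02 -0.17 0 0 0 0.4; 0 0.02 -0.17 0 0 0 0.4; 0 0.02 -0.17 0 0 0 0.4; 0 0.02 -0.17 0 0 0 0.4; 0 0.02 -0.17 0 0 0 0.4", squeeze=25)

```text
time: 8.6
position: [0.5539, 0.0428, 0.0022]
tool_rot: [0.647, 0.763, -0.0, -0.0]
ft_force: [0.7, 0.1, -2.0]
grip_width: 0.0464
grip_force: 25.0
```

```bash
python3 - <<'E'
from h import *
for u in((239.3,206.2),(274.3,200.2)): print(unproj("side",u,.0011))
E
```

```text
[0.5142 0.0244 0.0011]
[0.5924 0.0378 0.0011]
```

y agrees too: the front edge of the pads is at 0.031 and was predicted at 0.033. Lifting.

Call:
move_arm(moves="0 0 -0.1 0 0 0 0.4; 0 0 -0.3 0 0 0 0.4; 0 0 -0.6 0 0 0 0.4; 0 0 -0.8 0 0 0 0.4; 0 0 -0.8 0 0 0 0.4")

```text
time: 9.1
position: [0.556, 0.0426, 0.0856]
tool_rot: [0.646, 0.763, 0.002, 0.003]
ft_force: [0.6, 0.3, -3.5]
grip_width: 0.0467
grip_force: 25.0
```

```bash
python3 go.py place spool
```

```text
t 9.1 tcp [0.556  0.0426 0.0856] yaw 0.1649904165163902 w 0.04668728536873639 F [ 0.6423  0.2659 -3.4661] tilt 0.0061726821863654895
target [0.6104 0.2459] 0.005499999999999999 shift/0.1: [1.9176 0.8657 0.8032] turn z to yaw .165: -6.101035154158399e-06
```

Call:
move_arm(moves="0.25 0.12 0 0 0 0 0.4; 0.6 0.27 0 0 0 0 0.4; 0.96 0.43 0 0 0 0 0.4")

```text
time: 9.4
position: [0.5798, 0.1449, 0.0815]
tool_rot: [0.647, 0.762, -0.001, -0.001]
ft_force: [1.1, 0.1, -3.3]
grip_width: 0.0466
grip_force: 25.0
```

Call:
move_arm(moves="0.4 0.18 0 0 0 0 0.4; 0.75 0.33 0 0 0 0 0.4; 0.96 0.43 0 0 0 0 0.4; 0.96 0.43 0 0 0 0 0.4; 0.96 0.43 0 0 0 0 0.4")

```text
time: 9.9
position: [0.6058, 0.2463, 0.0811]
tool_rot: [0.646, 0.763, -0.002, -0.001]
ft_force: [-0.5, 0.4, -2.9]
grip_width: 0.0463
grip_force: 25.0
```

```bash
python3 go.py place spool
```

```text
t 9.9 tcp [0.6058 0.2463 0.0811] yaw 0.16634348585481473 w 0.04629296165183214 F [-0.5134  0.3661 -2.9351] tilt 0.0034524969942056885
target [0.6104 0.2459] 0.005499999999999999 shift/0.1: [-0.0109  0.0472  0.7556] turn z to yaw .165: 0.0008552896590712153
```

Call:
move_arm(moves="0 0.05 0.3 0 0 0 0.4; 0 0.05 0.55 0 0 0 0.4; 0 0.05 0.68 0 0 0 0.4; 0 0.05 0.68 0 0 0 0.4; 0 0.05 0.68 0 0 0 0.4")

```text
time: 10.4
position: [0.6123, 0.2464, 0.0148]
tool_rot: [0.647, 0.763, -0.0, -0.0]
ft_force: [0.0, 0.1, -2.5]
grip_width: 0.0465
grip_force: 25.0
```

```bash
python3 go.py place spool
```

```text
t 10.4 tcp [0.6123 0.2464 0.0148] yaw 0.16391210008953433 w 0.04650935854356348 F [ 0.0139  0.0637 -2.5006] tilt 0.00030937799427178784
target [0.6104 0.2459] 0.005499999999999999 shift/0.1: [-0.0014 -0.02    0.0928] turn z to yaw .165: -0.0006925785933593723
```

Call:
move_arm(moves="0 -0.02 0.03 0 0 0 0.4; 0 -0.02 0.06 0 0 0 0.4; 0 -0.02 0.08 0 0 0 0.4; 0 -0.02 0.08 0 0 0 0.4")

```text
time: 10.8
position: [0.6102, 0.2469, 0.0068]
tool_rot: [0.646, 0.763, 0.0, 0.0]
ft_force: [-1.0, -0.1, -3.9]
grip_width: 0.0465
grip_force: 25.0
```

Call:
move_arm(moves="0 0 0.01 0 0 0 0.4; 0 0 0.015 0 0 0 0.4; 0 0 0.015 0 0 0 0.4")

```text
time: 11.1
position: [0.6104, 0.2469, 0.0053]
tool_rot: [0.646, 0.763, 0.0, 0.0]
ft_force: [0.0, 0.2, -2.3]
grip_width: 0.0465
grip_force: 25.0
```

Call:
move_arm(moves="0 0 0.007 0 0 0 0.4; 0 0 0.007 0 0 0 0.4")

```text
time: 11.3
position: [0.6105, 0.2469, 0.0052]
tool_rot: [0.646, 0.763, 0.0, 0.0]
ft_force: [-0.8, 0.0, 2.7]
grip_width: 0.0467
grip_force: 25.0
```

Call:
move_arm(moves="0 0 0.005 0 0 0 0.4; 0 0 0.005 0 0 0 0.4")

```text
time: 11.5
position: [0.6105, 0.2469, 0.0051]
tool_rot: [0.646, 0.763, 0.0, 0.0]
ft_force: [-1.8, -0.8, 5.2]
grip_width: 0.0462
grip_force: 25.0
```

The spool is on the floor at the predicted height. Release, rise, then go to the slim vial.

Call:
move_arm(moves="0 0 0 0 0 0 0.68; 0 0 0 0 0 0 0.68; 0 0 0 0 0 0 0.68; 0 0 0 0 0 0 0.68; 0 0 -0.4 0 0 0 0.68; 0 0 -0.8 0 0 0 0.68; 0 0 -0.8 0 0 0 0.68")

```text
time: 12.2
position: [0.6149, 0.2479, 0.0897]
tool_rot: [0.646, 0.763, 0.005, 0.004]
ft_force: [0.1, -0.0, 0.6]
grip_width: 0.0592
grip_force: 0.0
```

```bash
python3 go.py pick slim
```

```text
t 12.2 tcp [0.6149 0.2479 0.0897] yaw 0.16496724913743016 w 0.05915685819213044 F [ 0.145  -0.0105  0.6219] tilt 0.01213978732692593
target [0.4576 0.0202] 0.011500000000000003 shift/0.1: [-1.989  -1.9353  0.7571] turn z to yaw .165: -2.08498466740579e-05
```

Call:
move_arm(moves="-1 -0.97 0 0 0 0 0.5; -1 -0.97 0 0 0 0 0.5; -1 -0.97 0 0 0 0 0.5")

```text
time: 12.5
position: [0.5285, 0.1308, 0.0833]
tool_rot: [0.646, 0.763, -0.001, -0.001]
ft_force: [0.9, 0.1, 0.2]
grip_width: 0.046
grip_force: 0.0
```

Call:
move_arm(moves="-1 -0.96 0 0 0 0 0.5; -1 -0.96 0 0 0 0 0.5; -1 -0.96 0 0 0 0 0.5; -1 -0.96 0 0 0 0 0.5; -1 -0.96 0 0 0 0 0.5; -1 -0.96 0 0 0 0 0.5")

```text
time: 13.1
position: [0.4539, 0.0181, 0.0839]
tool_rot: [0.646, 0.763, 0.0, 0.001]
ft_force: [0.0, -0.7, 0.6]
grip_width: 0.0435
grip_force: 0.0
```

```bash
python3 go.py pick slim
```

```text
t 13.1 tcp [0.4539 0.0181 0.0839] yaw 0.16526985337726724 w 0.04348965674712546 F [ 0.0451 -0.7397  0.5807] tilt 0.001364667936874592
target [0.4576 0.0202] 0.011500000000000003 shift/0.1: [0.0139 0.0391 0.724 ] turn z to yaw .165: 0.00017179399560848818
```

Call:
move_arm(moves="0.01 0.04 0.1 0 0 0 0.5; 0.01 0.04 0.4 0 0 0 0.5; 0.01 0.04 0.65 0 0 0 0.5; 0.01 0.04 0.72 0 0 0 0.5; 0.01 0.04 0.72 0 0 0 0.5; 0.01 0.04 0.72 0 0 0 0.5", squeeze=15)

```text
time: 13.7
position: [0.4571, 0.0199, 0.0121]
tool_rot: [0.646, 0.763, 0.0, 0.0]
ft_force: [-0.3, -0.3, 0.9]
grip_width: 0.0437
grip_force: 0.0
```

```bash
python3 go.py pick slim
```

```text
t 13.7 tcp [0.4571 0.0199 0.0121] yaw 0.1658019164716249 w 0.04365456236526225 F [-0.2598 -0.2886  0.9152] tilt 0.000567627717710521
target [0.4576 0.0202] 0.011500000000000003 shift/0.1: [0.0019 0.0056 0.0058] turn z to yaw .165: 0.0005105158816236526
```

Call:
move_arm(moves="0 0 0 0 0 0 0.35; 0 0 0 0 0 0 0.3; 0 0 0 0 0 0 0.1; 0 0 0 0 0 0 0.1; 0 0 0 0 0 0 0.1; 0 0 0 0 0 0 0.1")

```text
time: 14.3
position: [0.457, 0.0193, 0.0124]
tool_rot: [0.647, 0.763, 0.0, 0.001]
ft_force: [0.7, 0.2, 4.4]
grip_width: 0.0212
grip_force: 15.0
```

Call:
move_arm(moves="0 0 -0.1 0 0 0 0.1; 0 0 -0.4 0 0 0 0.1; 0 0 -0.8 0 0 0 0.1; 0 0 -0.8 0 0 0 0.1; 0 0 -0.8 0 0 0 0.1")

```text
time: 14.8
position: [0.4569, 0.0194, 0.093]
tool_rot: [0.646, 0.763, 0.001, 0.001]
ft_force: [-0.4, 0.7, -0.7]
grip_width: 0.0213
grip_force: 15.0
```

```bash
python3 go.py place slim
```

```text
t 14.8 tcp [0.4569 0.0194 0.093 ] yaw 0.1649373420079131 w 0.021328537174105388 F [-0.3863  0.7237 -0.6957] tilt 0.0023168030862132224
target [0.6229 0.1862] 0.014500000000000002 shift/0.1: [1.3738 1.9095 0.7877] turn z to yaw .165: -3.9889316659376045e-05
```

Call:
move_arm(moves="0.2 0.25 0 0 0 0 0.1; 0.45 0.6 0 0 0 0 0.1; 0.69 0.95 0 0 0 0 0.1")

```text
time: 15.1
position: [0.5382, 0.1038, 0.0905]
tool_rot: [0.647, 0.763, -0.001, -0.001]
ft_force: [0.8, -0.7, -0.7]
grip_width: 0.0212
grip_force: 15.0
```

Call:
move_arm(moves="0.3 0.4 0 0 0 0 0.1; 0.55 0.75 0 0 0 0 0.1; 0.69 0.95 0 0 0 0 0.1; 0.69 0.95 0 0 0 0 0.1; 0.69 0.95 0 0 0 0 0.1")

```text
time: 15.6
position: [0.6193, 0.1866, 0.0898]
tool_rot: [0.646, 0.763, -0.002, -0.002]
ft_force: [-0.7, -0.6, -0.5]
grip_width: 0.021
grip_force: 15.0
```

```bash
python3 go.py place slim; python3 - <<'E'
from rig import robot; import cv2
s=robot.camera("side")["image"][:,:,::-1]; cv2.imwrite("pics/s4.png",cv2.resize(s[90:220,180:320],None,fx=4.5,fy=4.5,interpolation=2))
E
```

```text
t 15.6 tcp [0.6193 0.1866 0.0898] yaw 0.16581992205763543 w 0.020993161474209803 F [-0.7043 -0.6012 -0.4904] tilt 0.00497923500570109
target [0.6229 0.1862] 0.014500000000000002 shift/0.1: [-0.0094  0.0386  0.7529] turn z to yaw .165: 0.0005219785936910232
```

View pics/s4.png

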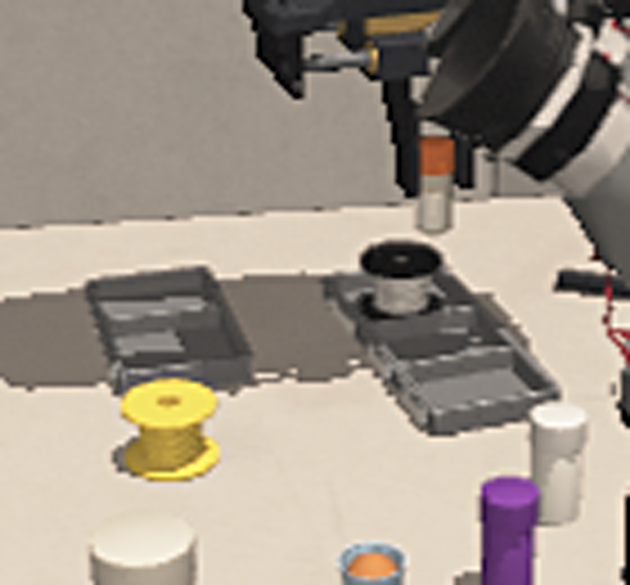

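The spool stands upright in the big pocket at (402,275), and the slim vial hangs straight in the fingers at (436,180). Lowering.

Call:
move_arm(moves="0 0.04 0.3 0 0 0 0.1; 0 0.04 0.55 0 0 0 0.1; 0 0.04 0.66 0 0 0 0.1; 0 0.04 0.68 0 0 0 0.1; 0 0.04 0.68 0 0 0 0.1")

```text
time: 16.15
position: [0.6249, 0.1868, 0.0241]
tool_rot: [0.647, 0.763, -0.0, -0.0]
ft_force: [-0.2, 0.0, -0.1]
grip_width: 0.0209
grip_force: 15.0
```

```bash
python3 go.py place slim
```

```text
t 16.15 tcp [0.6249 0.1868 0.0241] yaw 0.16407265356185408 w 0.02089513907815847 F [-0.2031  0.0303 -0.13  ] tilt 0.0006301274308582987
target [0.6229 0.1862] 0.014500000000000002 shift/0.1: [-0.0024 -0.0211  0.0958] turn z to yaw .165: -0.0005903670783583505
```

Call:
move_arm(moves="0 -0.02 0.03 0 0 0 0.1; 0 -0.02 0.06 0 0 0 0.1; 0 -0.02 0.08 0 0 0 0.1; 0 -0.02 0.08 0 0 0 0.1")

```text
time: 16.55
position: [0.6232, 0.1872, 0.016]
tool_rot: [0.646, 0.763, 0.0, 0.0]
ft_force: [0.5, -0.0, -0.2]
grip_width: 0.0211
grip_force: 15.0
```

Call:
move_arm(moves="0 0 0.01 0 0 0 0.1; 0 0 0.015 0 0 0 0.1; 0 0 0.015 0 0 0 0.1")

```text
time: 16.85
position: [0.6237, 0.1873, 0.0154]
tool_rot: [0.646, 0.763, 0.0, 0.0]
ft_force: [-1.4, -0.4, 4.4]
grip_width: 0.021
grip_force: 15.0
```

Call:
move_arm(moves="0 0 0 0 0 0 0.3; 0 0 0 0 0 0 0.3; 0 0 0 0 0 0 0.48; 0 0 0 0 0 0 0.48; 0 0 -0.4 0 0 0 0.55; 0 0 -0.7 0 0 0 0.55; 0 0 -0.7 0 0 0 0.55")

```text
time: 17.55
position: [0.6269, 0.1877, 0.0889]
tool_rot: [0.646, 0.763, 0.003, 0.003]
ft_force: [0.9, 0.9, 0.0]
grip_width: 0.0468
grip_force: 0.0
```

```bash
python3 go.py pick white
```

```text
t 17.55 tcp [0.6269 0.1877 0.0889] yaw 0.16494519912090097 w 0.04681627442405405 F [0.8624 0.8884 0.0342] tilt 0.009348248078513512
target [0.6503 0.0153] 0.0165 shift/0.1: [-1.7388 -0.0587  0.7238] turn z to yaw .165: -3.488732317757248e-05
```

```bash
python3 - <<'E'
from h import *
for a,b in(((380,162),(292,100)),((412,166),(300,92))):
    r=least_squares(lambda X:np.r_[proj("top",X)[0]-a,proj("side",X)[0]-b],[.6,-.2,.25]);print(r.x,r.fun)
E
```

```text
[ 0.5738 -0.221   0.3128] [-0.0936  0.6776  0.4722 -0.1128]
[ 0.5697 -0.271   0.3383] [ 0.5097 -3.4194 -2.2314  0.5544]
```

Call:
move_arm(moves="-0.87 -0.03 0 0 0 0 0.55; -0.87 -0.03 0 0 0 0 0.55; -0.87 -0.03 0 0 0 0 0.55")

```text
time: 17.85
position: [0.6351, 0.0962, 0.0836]
tool_rot: [0.648, 0.761, -0.001, 0.0]
ft_force: [-0.8, -0.2, 0.8]
grip_width: 0.0481
grip_force: 0.0
```

Eyepieces at y ≈ -0.22, so there is plenty of room.

Call:
move_arm(moves="-0.87 -0.03 0 0 0 0 0.55; -0.87 -0.03 0 0 0 0 0.55; -0.87 -0.03 0 0 0 0 0.55; -0.87 -0.03 0 0 0 0 0.55; -0.87 -0.03 0 0 0 0 0.55")

```text
time: 18.35
position: [0.645, 0.0159, 0.0837]
tool_rot: [0.646, 0.763, -0.0, -0.001]
ft_force: [-0.5, -0.3, 0.0]
grip_width: 0.0481
grip_force: 0.0
```

```bash
python3 go.py pick white
```

```text
t 18.35 tcp [0.645  0.0159 0.0837] yaw 0.16556684747595324 w 0.048078361301613984 F [-0.4669 -0.2962  0.0122] tilt 0.0020140618651156537
target [0.6503 0.0153] 0.0165 shift/0.1: [-0.0156  0.0522  0.6722] turn z to yaw .165: 0.00036086631110848364
```

Call:
move_arm(moves="-0.01 0.05 0.1 0 0 0 0.55; -0.01 0.05 0.35 0 0 0 0.55; -0.01 0.05 0.58 0 0 0 0.55; -0.01 0.05 0.67 0 0 0 0.55; -0.01 0.05 0.67 0 0 0 0.55; -0.01 0.05 0.67 0 0 0 0.55")

```text
time: 18.95
position: [0.6514, 0.0148, 0.0176]
tool_rot: [0.646, 0.763, 0.0, 0.0]
ft_force: [0.5, -0.4, -0.3]
grip_width: 0.048
grip_force: 0.0
```

```bash
python3 go.py pick white
```

```text
t 18.95 tcp [0.6514 0.0148 0.0176] yaw 0.16563323935747384 w 0.047970672197247904 F [ 0.5491 -0.4459 -0.2826] tilt 0.0006099115962879904
target [0.6503 0.0153] 0.0165 shift/0.1: [ 0.0059 -0.0107  0.0115] turn z to yaw .165: 0.00040313269560918695
```

Call:
move_arm(moves="0 -0.01 0.01 0 0 0 0.45; 0 -0.01 0.01 0 0 0 0.38; 0 -0.01 0.01 0 0 0 0.15; 0 -0.01 0.01 0 0 0 0.15; 0 -0.01 0.01 0 0 0 0.15; 0 -0.01 0.01 0 0 0 0.15")

```text
time: 19.55
position: [0.6505, 0.0141, 0.017]
tool_rot: [0.647, 0.763, 0.0, 0.0]
ft_force: [-0.0, 0.5, 3.0]
grip_width: 0.0262
grip_force: 15.0
```

Call:
move_arm(moves="0 0 -0.1 0 0 0 0.15; 0 0 -0.4 0 0 0 0.15; 0 0 -0.75 0 0 0 0.15; 0 0 -0.75 0 0 0 0.15; 0 0 -0.75 0 0 0 0.15")

```text
time: 20.05
position: [0.6505, 0.0141, 0.0927]
tool_rot: [0.646, 0.763, 0.001, 0.001]
ft_force: [-0.8, -0.0, -1.3]
grip_width: 0.0259
grip_force: 15.0
```

```bash
python3 go.py place white
```

```text
t 20.05 tcp [0.6505 0.0141 0.0927] yaw 0.1649180349693957 w 0.025855136933975554 F [-0.8047 -0.0158 -1.2557] tilt 0.0020717916832846497
target [0.6339 0.1334] 0.0195 shift/0.1: [1.2044 0.0312 0.7317] turn z to yaw .165: -5.2180559125420244e-05
```

Call:
move_arm(moves="0.2 0.01 0 0 0 0 0.15; 0.5 0.02 0 0 0 0 0.15; 0.8 0.02 0 0 0 0 0.15; 1 0.03 0 0 0 0 0.15")

```text
time: 20.45
position: [0.6342, 0.115, 0.0895]
tool_rot: [0.646, 0.763, -0.001, -0.002]
ft_force: [0.2, 0.1, 0.1]
grip_width: 0.0256
grip_force: 15.0
```

Call:
move_arm(moves="0.15 0 0.1 0 0 0 0.15; 0.2 0 0.3 0 0 0 0.15; 0.2 0 0.5 0 0 0 0.15; 0.2 0 0.6 0 0 0 0.15; 0.2 0 0.6 0 0 0 0.15; 0.2 0 0.6 0 0 0 0.15")

```text
time: 21.05
position: [0.6333, 0.1326, 0.031]
tool_rot: [0.647, 0.763, -0.0, -0.0]
ft_force: [0.2, -0.5, 0.6]
grip_width: 0.0262
grip_force: 15.0
```

```bash
python3 go.py place white
```

```text
t 21.05 tcp [0.6333 0.1326 0.031 ] yaw 0.1641979860358536 w 0.02615345290431658 F [ 0.2307 -0.5185  0.5519] tilt 0.0006850750942078141
target [0.6339 0.1334] 0.0195 shift/0.1: [0.0065 0.0079 0.1152] turn z to yaw .165: -0.0005105779472905152
```

Contact is expected at z ≈ 0.020.

Call:
move_arm(moves="0.01 0.01 0.04 0 0 0 0.15; 0.01 0.01 0.08 0 0 0 0.15; 0.01 0.01 0.1 0 0 0 0.15; 0.01 0.01 0.1 0 0 0 0.15")

```text
time: 21.45
position: [0.6339, 0.1341, 0.0214]
tool_rot: [0.647, 0.763, -0.0, -0.0]
ft_force: [-0.4, 0.5, -0.4]
grip_width: 0.0257
grip_force: 15.0
```

Call:
move_arm(moves="0 0 0.01 0 0 0 0.15; 0 0 0.017 0 0 0 0.15; 0 0 0.017 0 0 0 0.15")

```text
time: 21.75
position: [0.6343, 0.1342, 0.0201]
tool_rot: [0.646, 0.763, 0.0, 0.0]
ft_force: [0.4, -0.0, 1.3]
grip_width: 0.026
grip_force: 15.0
```

Call:
move_arm(moves="0 0 0.004 0 0 0 0.15; 0 0 0.004 0 0 0 0.35; 0 0 0.004 0 0 0 0.35; 0 0 0.004 0 0 0 0.52; 0 0 0.004 0 0 0 0.52; 0 0 -0.4 0 0 0 0.52; 0 0 -0.7 0 0 0 0.75; 0 0 -0.7 0 0 0 0.78")

```text
time: 22.55
position: [0.6377, 0.1344, 0.0942]
tool_rot: [0.646, 0.763, 0.003, 0.003]
ft_force: [0.9, -0.7, -0.4]
grip_width: 0.0544
grip_force: 0.0
```

```bash
python3 go.py pick wide
```

```text
t 22.55 tcp [0.6377 0.1344 0.0942] yaw 0.16495669891988887 w 0.054378555442898074 F [ 0.8686 -0.7273 -0.3829] tilt 0.009464295206743864
target [ 0.454  -0.0665] 0.013499999999999998 shift/0.1: [-1.6791 -2.1493  0.7892] turn z to yaw .165: -2.756632376362151e-05
```

Call:
move_arm(moves="-0.8 -1 0 0 0 0 0.8; -0.8 -1 0 0 0 0 0.8; -0.8 -1 0 0 0 0 0.8")

```text
time: 22.85
position: [0.5445, 0.0375, 0.0887]
tool_rot: [0.647, 0.763, -0.002, -0.002]
ft_force: [0.2, 0.6, -0.1]
grip_width: 0.0684
grip_force: 0.0
```

Call:
move_arm(moves="-0.87 -1 0 0 0 0 0.8; -0.87 -1 0 0 0 0 0.8; -0.87 -1 0 0 0 0 0.8; -0.87 -1 0 0 0 0 0.8")

```text
time: 23.25
position: [0.4606, -0.0651, 0.089]
tool_rot: [0.648, 0.761, -0.001, -0.002]
ft_force: [-0.0, 0.0, 0.7]
grip_width: 0.0697
grip_force: 0.0
```

Call:
move_arm(moves="0 -0.12 0 0 0 0 0.8; 0 -0.12 0 0 0 0 0.8; 0 -0.12 0 0 0 0 0.8; 0 -0.12 0 0 0 0 0.8")

```text
time: 23.65
position: [0.4531, -0.0648, 0.0897]
tool_rot: [0.646, 0.763, 0.0, 0.0]
ft_force: [-0.3, -0.5, -0.1]
grip_width: 0.0694
grip_force: 0.0
```

```bash
python3 go.py pick wide
```

```text
t 23.65 tcp [ 0.4531 -0.0648  0.0897] yaw 0.16638232144292953 w 0.06943516124323452 F [-0.3453 -0.509  -0.0565] tilt 0.0008013870992063136
target [ 0.454  -0.0665] 0.013499999999999998 shift/0.1: [-0.018   0.0055  0.7622] turn z to yaw .165: 0.0008800131623366166
```

Call:
move_arm(moves="-0.02 0 0.3 0 0 0 0.8; -0.02 0 0.6 0 0 0 0.8; -0.02 0 0.75 0 0 0 0.8; -0.02 0 0.75 0 0 0 0.8; -0.02 0 0.75 0 0 0 0.8; -0.02 0 0.75 0 0 0 0.65; -0.02 0 0.75 0 0 0 0.6; -0.02 0 0.75 0 0 0 0.4; -0.02 0 0.75 0 0 0 0.4; -0.02 0 0.75 0 0 0 0.4; -0.02 0 0.75 0 0 0 0.4", squeeze=20)

```text
time: 24.75
position: [0.4532, -0.0675, 0.0152]
tool_rot: [0.647, 0.763, 0.0, 0.001]
ft_force: [0.8, 0.6, 5.2]
grip_width: 0.0442
grip_force: 20.0
```

Call:
move_arm(moves="0 0 -0.1 0 0 0 0.4; 0 0 -0.4 0 0 0 0.4; 0 0 -0.75 0 0 0 0.4; 0 0 -0.75 0 0 0 0.4; 0 0 -0.75 0 0 0 0.4")

```text
time: 25.25
position: [0.4528, -0.0674, 0.0905]
tool_rot: [0.646, 0.763, 0.0, 0.001]
ft_force: [0.3, -1.2, -0.3]
grip_width: 0.0444
grip_force: 20.0
```

```bash
python3 go.py place wide
```

```text
t 25.25 tcp [ 0.4528 -0.0674  0.0905] yaw 0.1649332723350187 w 0.044427259545647454 F [ 0.3322 -1.1888 -0.27  ] tilt 0.0016421294129151803
target [0.4759 0.2039] 0.016499999999999997 shift/0.1: [2.6394 0.6723 0.7389] turn z to yaw .165: -4.248015089102095e-05
```

Call:
move_arm(moves="0.25 0.06 0 0 0 0 0.4; 0.6 0.15 0 0 0 0 0.4; 0.95 0.24 0 0 0 0 0.4")

```text
time: 25.55
position: [0.4596, 0.0311, 0.0885]
tool_rot: [0.647, 0.762, -0.001, -0.001]
ft_force: [0.9, 0.7, -0.3]
grip_width: 0.0438
grip_force: 20.0
```

Call:
move_arm(moves="0.45 0.11 0 0 0 0 0.4; 0.9 0.22 0 0 0 0 0.4")

```text
time: 25.75
position: [0.4664, 0.124, 0.0883]
tool_rot: [0.647, 0.763, -0.001, -0.001]
ft_force: [0.7, 0.3, -1.4]
grip_width: 0.0441
grip_force: 20.0
```

Call:
move_arm(moves="0.4 0.1 0 0 0 0 0.4; 0.65 0.17 0 0 0 0 0.4; 0.79 0.21 0 0 0 0 0.4; 0.79 0.21 0.2 0 0 0 0.4; 0.79 0.21 0.4 0 0 0 0.4; 0.79 0.21 0.58 0 0 0 0.4; 0.79 0.21 0.6 0 0 0 0.4; 0.79 0.21 0.6 0 0 0 0.4")

```text
time: 26.55
position: [0.4746, 0.2033, 0.0288]
tool_rot: [0.647, 0.763, -0.001, -0.001]
ft_force: [1.0, 0.3, -0.1]
grip_width: 0.044
grip_force: 20.0
```

```bash
python3 go.py place wide
```

```text
t 26.55 tcp [0.4746 0.2033 0.0288] yaw 0.1640285717256214 w 0.04403543576651292 F [ 1.0377  0.2782 -0.1056] tilt 0.0029546413680055575
target [0.4759 0.2039] 0.016499999999999997 shift/0.1: [0.0039 0.0142 0.1233] turn z to yaw .165: -0.0006184304469063365
```

Call:
move_arm(moves="0 0.01 0.04 0 0 0 0.4; 0 0.01 0.08 0 0 0 0.4; 0 0.01 0.095 0 0 0 0.4; 0 0.01 0.095 0 0 0 0.4")

```text
time: 26.95
position: [0.4765, 0.2042, 0.0204]
tool_rot: [0.646, 0.763, 0.0, 0.0]
ft_force: [-0.5, 0.3, -2.2]
grip_width: 0.0443
grip_force: 20.0
```

Call:
move_arm(moves="0 0 0.007 0 0 0 0.4; 0 0 0.014 0 0 0 0.4; 0 0 0.014 0 0 0 0.4")

```text
time: 27.25
position: [0.4764, 0.2043, 0.0189]
tool_rot: [0.646, 0.763, 0.0, 0.0]
ft_force: [0.5, 0.3, -0.7]
grip_width: 0.044
grip_force: 20.0
```

Call:
move_arm(moves="0 0 0.008 0 0 0 0.4; 0 0 0.008 0 0 0 0.4")

```text
time: 27.45
position: [0.4766, 0.2043, 0.0183]
tool_rot: [0.646, 0.763, 0.0, 0.0]
ft_force: [-0.2, 0.3, 1.6]
grip_width: 0.0439
grip_force: 20.0
```

Call:
move_arm(moves="0 0 0.004 0 0 0 0.4; 0 0 0.004 0 0 0 0.4")

```text
time: 27.65
position: [0.4766, 0.2043, 0.0182]
tool_rot: [0.646, 0.763, 0.0, 0.0]
ft_force: [-0.2, -0.3, 6.1]
grip_width: 0.0436
grip_force: 20.0
```

The jar is on the floor. Release, rise, then go to the dark jar.

Call:
move_arm(moves="0 0 0 0 0 0 0.58; 0 0 0 0 0 0 0.58; 0 0 0 0 0 0 0.7; 0 0 0 0 0 0 0.7; 0 0 -0.4 0 0 0 0.7; 0 0 -0.7 0 0 0 0.7; 0 0 -0.7 0 0 0 0.7")

```text
time: 28.35
position: [0.4792, 0.2049, 0.0908]
tool_rot: [0.646, 0.763, 0.003, 0.002]
ft_force: [1.1, 0.7, 0.1]
grip_width: 0.0605
grip_force: 0.0
```

```bash
python3 go.py pick dark
```

```text
t 28.35 tcp [0.4792 0.2049 0.0908] yaw 0.16502123275374506 w 0.060483081880853544 F [1.0866 0.7207 0.1257] tilt 0.007612318723645814
target [ 0.441  -0.1594] 0.006499999999999999 shift/0.1: [-3.5311 -0.9815  0.8346] turn z to yaw .165: 1.3517190855909698e-05
```

Call:
move_arm(moves="-1 -0.25 0 0 0 0 0.66; -1 -0.25 0 0 0 0 0.66; -1 -0.25 0 0 0 0 0.66")

```text
time: 28.65
position: [0.4672, 0.0975, 0.0869]
tool_rot: [0.648, 0.761, -0.001, -0.001]
ft_force: [0.6, 0.0, -0.1]
grip_width: 0.0576
grip_force: 0.0
```

Call:
move_arm(moves="-1 -0.25 0 0 0 0 0.66; -1 -0.25 0 0 0 0 0.66")

```text
time: 28.85
position: [0.4599, 0.0017, 0.0871]
tool_rot: [0.645, 0.764, -0.0, -0.0]
ft_force: [-0.1, -0.4, 1.1]
grip_width: 0.0575
grip_force: 0.0
```

Call:
move_arm(moves="-1 -0.25 0 0 0 0 0.66; -1 -0.25 0 0 0 0 0.66")

```text
time: 29.05
position: [0.4517, -0.099, 0.0871]
tool_rot: [0.646, 0.763, 0.0, -0.0]
ft_force: [2.0, 0.2, -0.7]
grip_width: 0.0577
grip_force: 0.0
```

Call:
move_arm(moves="-0.53 -0.25 0 0 0 0 0.66; -0.53 -0.25 0 0 0 0 0.66; -0.53 -0.25 0 0 0 0 0.66; -0.53 -0.25 0 0 0 0 0.66")

```text
time: 29.45
position: [0.4357, -0.1528, 0.0872]
tool_rot: [0.646, 0.763, 0.0, -0.001]
ft_force: [-0.7, 0.8, 0.8]
grip_width: 0.0576
grip_force: 0.0
```

```bash
python3 go.py pick dark
```

```text
t 29.45 tcp [ 0.4357 -0.1528  0.0872] yaw 0.1650103796345678 w 0.057597023458732535 F [-0.7274  0.8234  0.7749] tilt 0.0021041186862090487
target [ 0.441  -0.1594] 0.006499999999999999 shift/0.1: [-0.0756  0.0424  0.8069] turn z to yaw .165: 6.607880595806426e-06
```

Call:
move_arm(moves="-0.07 0.04 0.1 0 0 0 0.66; -0.07 0.04 0.4 0 0 0 0.66; -0.07 0.04 0.7 0 0 0 0.66; -0.07 0.04 0.8 0 0 0 0.66; -0.07 0.04 0.8 0 0 0 0.66; -0.07 0.04 0.8 0 0 0 0.66; -0.07 0.04 0.8 0 0 0 0.52; -0.07 0.04 0.8 0 0 0 0.46; -0.07 0.04 0.8 0 0 0 0.3; -0.07 0.04 0.8 0 0 0 0.3; -0.07 0.04 0.8 0 0 0 0.3; -0.07 0.04 0.8 0 0 0 0.3")

```text
time: 30.65
position: [0.4416, -0.1608, 0.0082]
tool_rot: [0.647, 0.763, 0.0, 0.001]
ft_force: [-0.6, -0.2, 6.0]
grip_width: 0.0354
grip_force: 20.0
```

Call:
move_arm(moves="0 0 -0.1 0 0 0 0.3; 0 0 -0.4 0 0 0 0.3; 0 0 -0.8 0 0 0 0.3; 0 0 -0.8 0 0 0 0.3; 0 0 -0.8 0 0 0 0.3")

```text
time: 31.15
position: [0.4418, -0.1608, 0.0887]
tool_rot: [0.646, 0.763, 0.0, 0.001]
ft_force: [-0.5, 0.8, 0.1]
grip_width: 0.035
grip_force: 20.0
```

```bash
python3 go.py place dark
```

```text
t 31.15 tcp [ 0.4418 -0.1608  0.0887] yaw 0.16492734224076416 w 0.03499624012011024 F [-0.5298  0.7666  0.1249] tilt 0.0024987978923832555
target [0.4684 0.2645] 0.009499999999999998 shift/0.1: [4.1521 0.9595 0.7869] turn z to yaw .165: -4.625536614546193e-05
```

Call:
move_arm(moves="0.25 0.06 -0.1 0 0 0 0.3; 0.6 0.14 -0.1 0 0 0 0.3; 1 0.23 -0.1 0 0 0 0.3")

```text
time: 31.45
position: [0.4471, -0.0576, 0.0967]
tool_rot: [0.647, 0.762, -0.0, -0.001]
ft_force: [0.7, -0.0, -1.2]
grip_width: 0.0352
grip_force: 20.0
```

Call:
move_arm(moves="0.45 0.11 0 0 0 0 0.3; 0.9 0.21 0 0 0 0 0.3; 1 0.23 0 0 0 0 0.3")

```text
time: 31.75
position: [0.4516, 0.0482, 0.0964]
tool_rot: [0.645, 0.764, -0.001, -0.002]
ft_force: [-0.2, -0.5, -1.1]
grip_width: 0.0347
grip_force: 20.0
```

Call:
move_arm(moves="0.45 0.11 0 0 0 0 0.3; 0.9 0.21 0 0 0 0 0.3; 1 0.23 0 0 0 0 0.3")

```text
time: 32.05
position: [0.4594, 0.1496, 0.0967]
tool_rot: [0.645, 0.764, -0.0, -0.001]
ft_force: [-0.0, -0.4, 0.0]
grip_width: 0.0348
grip_force: 20.0
```

Call:
move_arm(moves="0.4 0.1 0 0 0 0 0.3; 0.75 0.17 0 0 0 0 0.3; 1 0.23 0 0 0 0 0.3; 1 0.23 0 0 0 0 0.3")

```text
time: 32.45
position: [0.4666, 0.2507, 0.0968]
tool_rot: [0.645, 0.764, -0.0, -0.0]
ft_force: [-0.1, 0.6, -0.7]
grip_width: 0.0351
grip_force: 20.0
```

Call:
move_arm(moves="0.15 0.04 0 0 0 0 0.3; 0.15 0.04 0 0 0 0 0.3; 0.15 0.04 0 0 0 0 0.3; 0.15 0.04 0 0 0 0 0.3")

```text
time: 32.85
position: [0.4678, 0.2637, 0.0975]
tool_rot: [0.647, 0.763, -0.0, -0.0]
ft_force: [-0.1, -0.3, -0.9]
grip_width: 0.0348
grip_force: 20.0
```

```bash
python3 go.py place dark; python3 - <<'E'
from rig import robot; import cv2
s=robot.camera("side")["image"][:,:,::-1]; cv2.imwrite("pics/s5.png",cv2.resize(s[80:220,170:320],None,fx=4.2,fy=4.2,interpolation=2))
E
```

```text
t 32.85 tcp [0.4678 0.2637 0.0975] yaw 0.16384635572739753 w 0.034803974889910584 F [-0.1078 -0.3474 -0.8957] tilt 0.0009287712063994854
target [0.4684 0.2645] 0.009499999999999998 shift/0.1: [0.007  0.0082 0.8801] turn z to yaw .165: -0.0007344327542173533
```

View pics/s5.png

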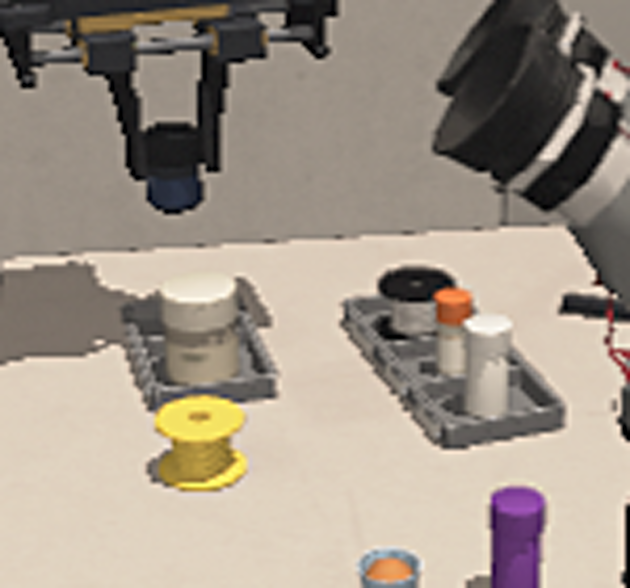

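The picture shows all four placed things upright in their pockets: spool (417,300), slim vial (453,335), white vial (488,365) and wide jar (200,330). The dark jar is held straight at (175,170). Lowering it.

Call:
move_arm(moves="0.01 0 0.1 0 0 0 0.3; 0.01 0 0.4 0 0 0 0.3; 0.01 0 0.65 0 0 0 0.3; 0.01 0 0.75 0 0 0 0.3; 0.01 0 0.76 0 0 0 0.3; 0.01 0 0.76 0 0 0 0.3")

```text
time: 33.5
position: [0.468, 0.2656, 0.0217]
tool_rot: [0.647, 0.763, 0.0, 0.0]
ft_force: [0.4, 1.1, -1.0]
grip_width: 0.0351
grip_force: 20.0
```

Call:
move_arm(moves="0 -0.01 0.04 0 0 0 0.3; 0 -0.01 0.07 0 0 0 0.3; 0 -0.01 0.08 0 0 0 0.3; 0 -0.01 0.08 0 0 0 0.3")

```text
time: 33.9
position: [0.4668, 0.2655, 0.0138]
tool_rot: [0.646, 0.763, 0.0, 0.0]
ft_force: [0.2, -0.1, -1.5]
grip_width: 0.035
grip_force: 20.0
```

Call:
move_arm(moves="0 0 0.01 0 0 0 0.3; 0 0 0.02 0 0 0 0.3; 0 0 0.02 0 0 0 0.3")

```text
time: 34.2
position: [0.4667, 0.2654, 0.0116]
tool_rot: [0.646, 0.763, -0.0, -0.0]
ft_force: [0.4, 0.2, -0.6]
grip_width: 0.0355
grip_force: 20.0
```

Call:
move_arm(moves="0 0 0.008 0 0 0 0.3; 0 0 0.008 0 0 0 0.3")

```text
time: 34.4
position: [0.4668, 0.2655, 0.0113]
tool_rot: [0.646, 0.763, 0.0, 0.0]
ft_force: [-1.2, 0.8, 3.5]
grip_width: 0.0353
grip_force: 20.0
```

Touching. Release, rise, and back off clear of the view.

Call:
move_arm(moves="0 0 0 0 0 0 0.46; 0 0 0 0 0 0 0.46; 0 0 0 0 0 0 0.58; 0 0 0 0 0 0 0.58; 0 0 -0.4 0 0 0 0.58; 0 0 -0.9 0 0 0 0.58; 0 0 -1 0 0 0 0.58; 0 0 -1 0 0 0 0.58")

```text
time: 35.2
position: [0.4683, 0.266, 0.1129]
tool_rot: [0.646, 0.763, 0.002, 0.001]
ft_force: [0.3, -0.4, -0.7]
grip_width: 0.0505
grip_force: 0.0
```

Call:
move_arm(moves="1 -0.5 -0.5 0 0 0 0.58; 1 -0.5 -0.5 0 0 0 0.58; 1 -0.5 -0.5 0 0 0 0.58")

```text
time: 35.5
position: [0.3984, 0.3575, 0.1604]
tool_rot: [0.646, 0.763, -0.001, -0.001]
ft_force: [0.0, 0.8, -1.1]
grip_width: 0.0502
grip_force: 0.0
```

Call:
move_arm(moves="1 -0.5 0 0 0 0 0.58; 1 -0.5 0 0 0 0 0.58; 1 -0.5 0 0 0 0 0.58; 1 -0.5 0 0 0 0 0.58")

```text
time: 35.9
position: [0.3332, 0.4468, 0.1591]
tool_rot: [0.645, 0.764, -0.002, -0.0]
ft_force: [-0.3, -0.7, -0.5]
grip_width: 0.0507
grip_force: 0.0
```

Call:
move_arm(moves="1 -0.5 0 0 0 0 0.58; 1 -0.5 0 0 0 0 0.58; 1 -0.5 0 0 0 0 0.58; 1 -0.5 0 0 0 0 0.58; 1 -0.5 0 0 0 0 0.58; 1 -0.5 0 0 0 0 0.58")

```text
time: 36.5
position: [0.271, 0.5349, 0.1604]
tool_rot: [0.647, 0.762, -0.001, 0.0]
ft_force: [0.1, 0.0, -0.1]
grip_width: 0.0505
grip_force: 0.0
```

```bash
cat > chk.py <<'E'
from h import *; from rig import robot
W=np.load("W.npz"); c=robot.camera("top")["image"][:,:,::-1].copy(); s=robot.camera("side")["image"][:,:,::-1].copy()
T=cv2.resize(c[142:242,130:225],None,fx=4.2,fy=4.2,interpolation=2); S=cv2.resize(s[130:230,190:330],None,fx=2.7,fy=2.7,interpolation=2); a=np.linspace(0,2*np.pi,40)
for k,t,y,h,r in(("sp","long",.054,.033,.024),("sl","long",-.007,.05,.011),("wh","long",-.061,.056,.0135),("wi","short",-.027,.058,.0225),("da","short",.034,.046,.018)):
    p=tray(W[t],[(0,y,0)])[0]; P=np.c_[p[0]+r*np.cos(a),p[1]+r*np.sin(a),0*a+h+.003]
    for im,n,o,f in((T,"top",(130,142),4.2),(S,"side",(190,130),2.7)):
        cv2.polylines(im,[((proj(n,P)-o+.5)*f-.5).round().astype(int)],True,(0,255,0),1)
h=max(T.shape[0],S.shape[0]); S=cv2.copyMakeBorder(S,0,h-S.shape[0],0,0,0); cv2.imwrite("pics/f.png",np.hstack([T,S]))
print(T.shape,S.shape,robot.get_obs()["position"])
E
python3 chk.py
```

```text
(420, 399, 3) (420, 378, 3) [0.2708 0.5354 0.1607]
```

View pics/f.png

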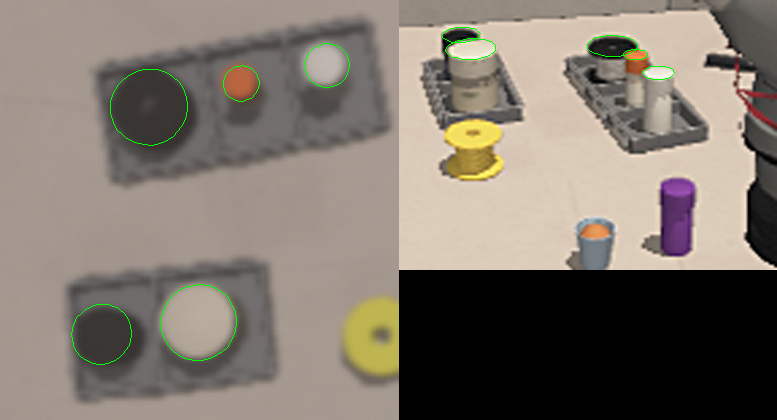

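All five are upright, centred in their pockets and on the predicted circles in both views. The cup and the look-alikes were not touched. Handing in.

```bash
python3 -c "
from rig import robot
print(robot.hand_in())"
```

```text
the job is handed in; nothing more can be done
None
```

Both kits are made up and handed in: all five things stand upright and centred in their own pockets, the paste cup and wick reel were left alone, and the job took about 37 s of the 109 s allowed; hand-in gave no verdict.

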